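# Set two lug brackets inside a lipped channel

### The job

Get the lug brackets into the clamped lipped channel ready for tacking: tip each one edge-first through the mouth, right it inside, and leave it let go, its base plate flat on the channel's floor and its upright lug plate running along the channel. The bracket with the longer base goes close up to the big foot plate, the one with the shorter base close up to the cap at the other end (no more than about a centimetre of gap between base plate and end). Do not disturb the tube offcut, chipping hammer and spray can.

Things in the scene. Friction and masses are not known exactly. Their poses are not given: they have to be found in the camera images.
- channel: Fixed steel lipped channel lying on its back on spacers, mouth up. Origin on the table under its middle; y along it to the foot plate, x across, z up. Inside: 300 mm long, 116 mm wide, floor at z = 25 mm, underside of the lips at 90 mm, their tops at 95 mm. All walls 5 mm thick. The lips run the whole length and leave a mouth 80 mm wide (x -40 to +40 mm).
- foot_end (a point): Point on the channel's floor, on its centre line, at the inner face of the foot plate, which closes the +y end: 170 mm wide, 10 mm thick, top 115 mm above the table. Axes as the channel.
- cap_end (a point): Point on the channel's floor, on its centre line, at the inner face of the cap, which closes the -y end: 126 mm wide, 8 mm thick, level with the lip tops. Axes as the channel.
- clamp_post (a point): Top of the 22 mm post of the fixed screw clamp that holds the channel down, 172 mm above the table, beyond its +x wall. From it an arm, at most 34 mm wide and 162 mm high, reaches to -x to a 12 mm spindle 44 mm away, which stands on the +x lip and has a 52 mm cross bar along y, 190 mm above the table. Axes as the channel.
- stop (a point): Middle of the top of one of two fixed stops against the channel's -x wall: 18 mm (x) by 36 mm (y), 34 mm high; the other stands 250 mm away towards +y. Axes as the channel.
- long_bracket_center (a point): Loose plain steel bracket like an upside-down T, standing upright: base plate 98 mm (x) by 110 mm (y) by 6 mm; on its middle an upright lug plate 8 mm thick (x), 40 mm wide (y), top 118 mm above the underside. About 0.75 kg, symmetric. The point is its centre, 59 mm above the underside; z up along the lug.
- short_bracket_center (a point): The same kind of bracket with a shorter base: 98 mm (x) by 75 mm (y) by 6 mm; same lug (8 by 40 mm, top at 118 mm). About 0.6 kg. The point is its centre, 59 mm above the underside; z up along the lug.
- tube_center (a point): Bystander: loose offcut of dark steel square tube, 110 mm long (x), 60 by 60 mm, lying on the table. The point is its centre.
- hammer_center (a point): Bystander: loose chipping hammer lying flat along x, at most 22 mm high. The point is on its shaft, 11 mm above the table; the handle end lies 185 mm behind it (-x), the head (about 105 mm long, across y) 30 mm ahead of it (+x).
- can_center (a point): Bystander: loose upright metal spray can, 52 mm across, 150 mm high. The point is its centre, 75 mm above the table.
Not all that is in view belongs to the job. Leave any yellow look-alike of the part that bears long_bracket_center alone. What is shaped like the part that bears short_bracket_center but orange is not meant.

How it is judged:
By the outcome, as a careful person would: the job done as asked, in the order asked, and still so for the second after the job is handed in, with the robot touching nothing.
It also fails if it takes over 72 s, if anything falls off the work surface, if the arm or the gripper's body presses on something with over 40 N, if the wrist force passes 120 N, or if a joint passes its speed limit or range.

### The arm

A 6-joint arm with a two-finger parallel gripper is mounted at the origin on the work surface. World frame = base frame: x ahead of the robot, y to its left, z up, the work surface at z = 0. Lengths are in m, angles in rad, forces in N, time in s.
With the tool pointing down it reaches from about 0.35 to 0.775 m from the base axis. Payload 5.5 kg.
Tool frame: the origin (TCP) lies between the finger pads; the fingertips stand 19 mm ahead of it and the grasp point (between the pads) is the TCP (env.tcp_to_tips is the distance from the TCP to the fingertips, in m); z points along the fingers, y is the direction in which the jaws open and shut (so a half turn about z gives the same grasp; the last joint's range is limited). The gripper opens to 85 mm and grips with 20 to 120 N. Pads are 22 mm wide; open, the fingers measure 114 mm over their backs; the gripper's body (76 mm by 85 mm) begins 54 mm behind the grasp point. The pads swing forward as they close: fully open they stand 13 mm farther back than shut.
Start: joints at [1.005, 0.313, 0.046, 1.304, 0, 1.431], TCP at [0.238, 0.524, 0.25] pointing down, gripper open.
Joint ranges: [-2.76, 2.76], [-0.86, 1.69], [-1.03, 1.26], [-2.2, 2.34], [-1.47, 1.5], [-3.14, 3.14]. Speed limits (rad/s): [2.57, 2.57, 3.14, 3.14, 3.14, 3.14].

### API

Orientations are given as a unit quaternion [w, x, y, z].
In Python, from workcell import env, eyes, job gives the robot as it stands. The module is installed in compiled form; this text tells all that it offers.
- The arm moves only by the tool move_arm, never from a script. Its argument "commands" is a list of rows, each a list of 3 entries, a list of its own where there are three numbers: the shift along the world's x, y, z as a fraction of full scale, then the turn, a rotation vector about the world's x, y, z as a fraction of full scale, then the gripper command: -1 is shut, 1 is fully open, values between are in proportion. In form: [[[x, y, z], [wx, wy, wz], gripper], ...]. A call has 1 to 5 rows; each row shifts and turns the commanded pose from where the row before left it; what a row does not reach is not made up. Full scale, the value 1, is 0.04 m for a shift and 8 degrees for a turn. A row lasts 1/10 s, in which the tool goes at most 50 mm and 8.59 degrees, less where a joint would pass 70% of its speed; a pose out of reach is approached as far as the arm can. A call with a number of a shift or a turn outside -1 to 1 is refused whole. A call with a gripper value outside its range is refused whole. The fingers move at their own pace and stop on an object; "newtons" is the grip in N (left out, the last holds). Time passes only in rows, so rows that do not move let the fingers close. It gives the time, the measured TCP pose, the force and the opening at its end, in the units of the state.
- env.get_state(): the state, without advancing time (a new reading comes with each control period).
- eyes.read_camera(name): name is "side" or "top"; returns a dict with "frame" (384x512x3 uint8, red, green, blue), "mtx" (3x3 intrinsics, pixels), "k1" (the pictures are not rectified: a ray, as slopes to the right and down, at radius r is drawn at 1 + k1 r^2 times it, then the intrinsics apply), "camera_from_world" (4x4, takes a point from world to camera coordinates). Camera axes: x right, y down, z forward; pixel columns grow to the right and rows downward; lengths in m; the calibration is good to about 2 mm. A picture is of the moment at which its call begins. There is no depth.
- job.hand_in(): hands the job in, once; it reports no verdict.
The state is a dict: "clock": time; "joint_pos": joint angles; "qvel": joint speeds; "tau": joint torques, N m; "tcp_pos": TCP position; "orientation": TCP orientation; "wrist_force": force on the tool from outside, world axes, zero at the start; "ft_torque": the same for the moment, N m; "finger_gap": finger opening in m.
Only numpy, scipy, OpenCV 4.12 (cv2) and the standard library are available. Lean on these libraries where they do the work, as an engineer would, in place of code of your own. Each camera call takes 0.05 s, during which the arm holds its last target.

## Working session

There is one attempt and no reset: what is moved stays moved. The work goes in short steps, Python scripts to look and compute and a tool call to move; the robot and the scene stay as the last step left them, time stands still between calls to the robot, and variables do not carry over. Pictures are saved under pics/ and viewed, and the job is handed in when it is done.

Besides the shell and the picture viewer there is one more tool, called in YAML: its name, and indented under it one key for each argument. move_arm: Moves the arm, as the interface text tells. Its arguments: {"type":"object","properties":{"commands":{"type":"array","items":{"type":"array"}},"newtons":{"type":"number"}},"required":["commands"]}

```bash
mkdir -p pics; ls
cat > h.py <<'E'
import numpy as np, cv2
from workcell import env, eyes, job
def shot(name,fn):
    c=eyes.read_camera(name); cv2.imwrite(fn,c["frame"][:,:,::-1]); 
    np.savez('cam_%s.npz'%name,**{k:np.array(v) for k,v in c.items()}); return c
def load(name): return dict(np.load('cam_%s.npz'%name))
def proj(c,P):
    P=np.atleast_2d(P); T=c["camera_from_world"]; q=P@T[:3,:3].T+T[:3,3]
    s=q[:,:2]/q[:,2:]; s=s*(1+float(c["k1"])*(s**2).sum(1,keepdims=True)); K=c["mtx"]
    return s@K[:2,:2].T+K[:2,2]
def ray(c,uv):
    K=c["mtx"]; d=np.linalg.solve(K,[uv[0],uv[1],1])[:2]; s=d.copy()
    for _ in range(30): s=d/(1+float(c["k1"])*(s@s))
    T=c["camera_from_world"]; R=T[:3,:3]; o=-R.T@T[:3,3]; return o,R.T@np.array([s[0],s[1],1])
def atz(c,uv,z):
    o,d=ray(c,uv); return o+d*(z-o[2])/d[2]
def crop(fn,out,x0,y0,x1,y1,k):
    im=cv2.imread(fn)[y0:y1,x0:x1]; im=cv2.resize(im,None,fx=k,fy=k,interpolation=cv2.INTER_CUBIC); cv2.imwrite(out,im)
E
python3 - <<'E'
from h import *
for n in ("top","side"):
    c=shot(n,f"pics/{n}0.png"); print(n,c["mtx"],c["k1"]); T=c["camera_from_world"]; print(T, -T[:3,:3].T@T[:3,3])
print(env.get_state())
E
```

```text
pics
top [[432.1607065    0.         257.18741328]
 [  0.         432.1607065  185.419573  ]
 [  0.           0.           1.        ]] -0.03718932213230997
[[ 1.60644689e-02 -9.99870766e-01 -6.19166272e-04  5.29786518e-02]
 [-9.81223643e-01 -1.56458315e-02 -1.92237794e-01  5.82229040e-01]
 [ 1.92203263e-01  3.69573866e-03 -9.81348178e-01  1.27051850e+00]
 [ 0.00000000e+00  0.00000000e+00  0.00000000e+00  1.00000000e+00]] [0.32624802 0.05738576 1.35878025]
side [[403.14459808   0.         249.19176895]
 [  0.         403.14459808 185.9921826 ]
 [  0.           0.           1.        ]] 0.03862994756595026
[[ 0.94990354 -0.3123688  -0.01043988 -0.52308634]
 [-0.25053564 -0.74105059 -0.62295739  0.27053434]
 [ 0.18685597  0.594365   -0.7821861   0.9528844 ]
 [ 0.          0.          0.          1.        ]] [ 0.38660792 -0.52927735  0.90840334]
{'clock': 0.1, 'joint_pos': array([ 1.00540862e+00,  3.13943807e-01,  4.50678049e-02,  1.30361908e+00,
       -2.10704712e-06,  1.43117718e+00]), 'qvel': array([-4.78292922e-04, -1.02593322e-03,  3.63902475e-03, -4.04660242e-04,
        1.38858861e-03, -7.90614565e-05]), 'tau': array([ 1.83012624e-03, -4.81724596e+01,  2.99244976e+01,  1.27151952e-02,
       -2.06924101e-04, -1.44246292e-05]), 'tcp_pos': array([0.23726627, 0.52327779, 0.24947737]), 'orientation': array([-2.92257424e-04,  2.11279866e-01,  9.77425239e-01, -7.97514050e-04]), 'wrist_force': array([ 0.4942108 ,  0.49896027, -0.06515446]), 'ft_torque': array([-0.06695831, -0.0078511 , -0.06086825]), 'finger_gap': 0.0853230110327222}
```

View pics/top0.png

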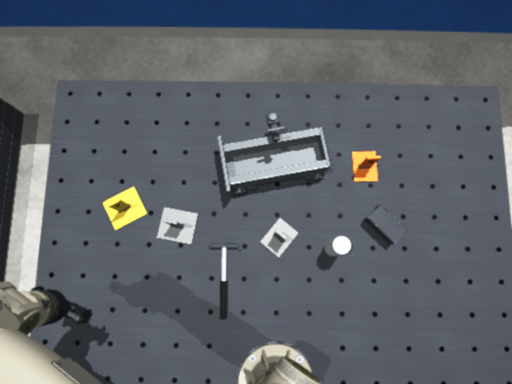

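View pics/side0.png

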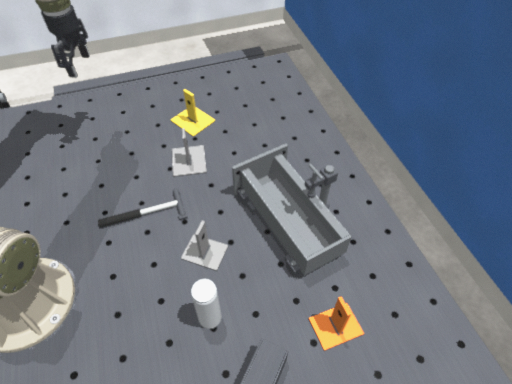

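Candidates for the long bracket are the grey one at top (178,225) and the yellow one at (125,208), which is excluded. For the short bracket they are the grey one at (280,237) and the orange one at (365,166), also excluded. I'll check both grey ones in close crops.

Run:
```python
from h import *
crop("pics/top0.png","pics/c1.png",150,195,310,270,5)
crop("pics/top0.png","pics/c2.png",210,105,340,200,6)
crop("pics/side0.png","pics/c3.png",160,120,260,280,4) 
crop("pics/side0.png","pics/c4.png",225,140,355,280,4)
```

```text
(no output)
```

View pics/c1.png

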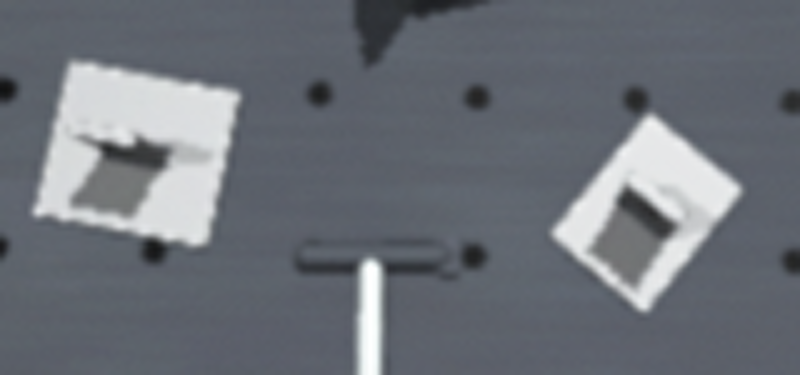

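View pics/c2.png

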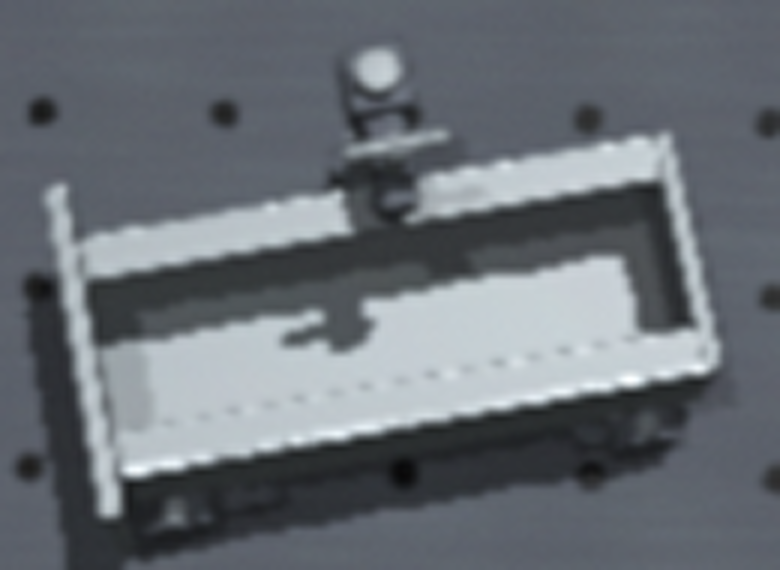

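View pics/c3.png

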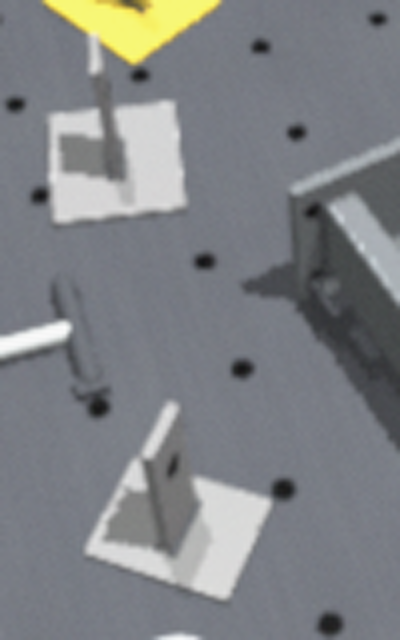

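View pics/c4.png

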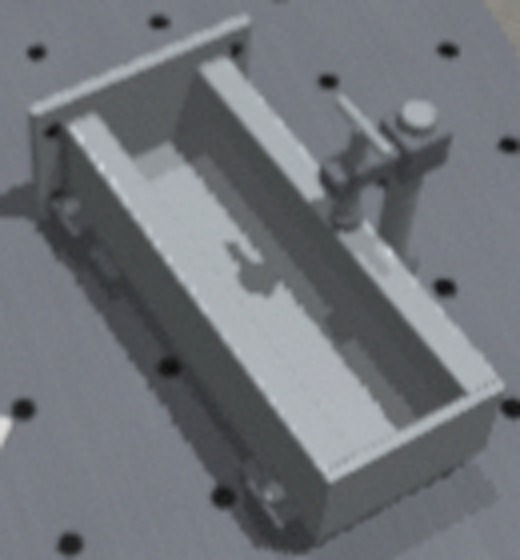

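```bash
cat > fit.py <<'E'
from h import *
from scipy.optimize import least_squares
def un(pts,x0,y0,k): return (np.array(pts,float)+.5)/k-.5+[x0,y0]
ct,cs=load("top"),load("side")
def pose(p,L):
    c,s=np.cos(p[2]),np.sin(p[2]); L=np.array(L,float); 
    return np.c_[p[0]+c*L[:,0]-s*L[:,1], p[1]+s*L[:,0]+c*L[:,1], L[:,2]]
def fit(obs,p0):
    # obs: list (cam, local pts, px)
    f=lambda p: np.concatenate([(proj(c,pose(p,L))-px).ravel() for c,L,px in obs])
    r=least_squares(f,p0); return r.x,np.abs(r.fun).reshape(-1,2).round(1), np.sqrt((r.fun**2).mean())
if __name__=="__main__":
    T=un([(72,60),(241,93),(208,246),(35,214)],150,195,5); S=un([(50,115),(175,100),(187,208),(55,223)],160,120,4)
    T2=un([(650,112),(743,188),(646,312),(551,233)],150,195,5); S2=un([(140,458),(272,500),(229,600),(86,552)],160,120,4)
    for nm,t in (("A",T),("B",T2)):
        w=np.array([atz(ct,u,.006) for u in t]); print(nm,w.mean(0)[:2],np.linalg.norm(np.diff(w[[0,1,2,3,0]],axis=0),axis=1))
    for nm,t in (("A",S),("B",S2)):
        w=np.array([atz(cs,u,.006) for u in t]); print(nm,w.mean(0)[:2],np.linalg.norm(np.diff(w[[0,1,2,3,0]],axis=0),axis=1)); print(w)
    # channel
    L=[(.063,.15,.095),(-.063,.15,.095),(.063,-.158,.095),(-.063,-.158,.095),(.085,.16,.115),(-.085,.16,.115)]
    t=un([(80,240),(125,475),(668,135),(718,365),(55,185),(108,515)],210,105,6)
    L2=[(-.085,.16,.115),(.085,.16,.115),(-.063,-.158,.095),(.063,-.158,.095)]
    s=un([(32,110),(248,16),(327,480),(503,383)],225,140,4)
    for o in ([(ct,L,t)],[(cs,L2,s)],[(ct,L,t),(cs,L2,s)]): print("chan",fit(o,[.6,0,.1]))
E
python3 fit.py
```

```text
A [0.46015889 0.3108894 ] [0.1097592  0.0976043  0.11067226 0.09907993]
B [ 0.42912022 -0.00855   ] [0.07491043 0.09812507 0.0762493  0.09808991]
A [0.46124401 0.31164512] [0.09680508 0.11215028 0.09661111 0.11046933]
[[0.4227469  0.37416873 0.006     ]
 [0.51833502 0.35886727 0.006     ]
 [0.49950545 0.248309   0.006     ]
 [0.40438868 0.2652355  0.006     ]]
B [ 0.43009827 -0.00838307] [0.09306334 0.0739978  0.09730653 0.07394298]
[[ 0.41676005  0.04930439  0.006     ]
 [ 0.4897489  -0.00843134  0.006     ]
 [ 0.44507336 -0.06742093  0.006     ]
 [ 0.36881075 -0.0069844   0.006     ]]
chan (array([0.66818607, 0.0094202 , 0.19932796]), array([[0.2, 0.6],
       [0.6, 0.3],
       [0.9, 0.7],
       [1.4, 0.3],
       [1.1, 0.4],
       [0.3, 0.1]]), np.float64(0.6712389219249592))
chan (array([0.66770383, 0.0126148 , 0.19373914]), array([[1.1, 1.5],
       [0.4, 1.1],
       [0.2, 0.6],
       [1.1, 1. ]]), np.float64(0.9609597589921066))
chan (array([0.66769746, 0.01078445, 0.1964639 ]), array([[0.6, 0.5],
       [1.2, 0.3],
       [0.5, 0.4],
       [0.9, 0.6],
       [1.5, 0.4],
       [0.9, 0.1],
       [1. , 0.9],
       [0.3, 0.6],
       [0.7, 1.3],
       [1.5, 1.5]]), np.float64(0.896929038056225))
```

A at (178,225) measures 98×110 mm, so it is the long bracket. B at (280,237) measures 98×75 mm, so it is the short one. Next I'll check the pose fits with overlays and plan the insertion path.

```bash
cat > ov.py <<'E'
from h import *
from fit import *
def lines_channel():
    z=.095;E=[]
    def r(x0,x1,y0,y1,z): 
        P=[(x0,y0,z),(x1,y0,z),(x1,y1,z),(x0,y1,z)]; return [(P[i],P[(i+1)%4]) for i in range(4)]
    E+=r(-.063,.063,-.158,.15,z)+r(-.04,.04,-.15,.15,z)+r(-.085,.085,.15,.16,.115)+r(-.058,.058,-.15,.15,.025)
    return E
def br(h): 
    def r(x0,x1,y0,y1,z): 
        P=[(x0,y0,z),(x1,y0,z),(x1,y1,z),(x0,y1,z)]; return [(P[i],P[(i+1)%4]) for i in range(4)]
    return r(-.049,.049,-h,h,.006)+r(-.004,.004,-.02,.02,.118)
def draw(fn,c,items,box,k,out):
    x0,y0,x1,y1=box
    im=cv2.resize(cv2.imread(fn)[y0:y1,x0:x1],None,fx=k,fy=k,interpolation=cv2.INTER_CUBIC)
    for p,E,col in items:
        for a,b in E:
            q=(proj(c,pose(p,[a,b]))-[x0,y0]+.5)*k-.5
            cv2.line(im,tuple(int(v*16) for v in q[0]),tuple(int(v*16) for v in q[1]),col,1,cv2.LINE_AA,4)
    cv2.imwrite(out,im)
E
python3 - <<'E'
from ov import *
T=un([(72,60),(241,93),(208,246),(35,214)],150,195,5); S=un([(50,115),(175,100),(187,208),(55,223)],160,120,4)
T2=un([(650,112),(743,188),(646,312),(551,233)],150,195,5); S2=un([(140,458),(272,500),(229,600),(86,552)],160,120,4)
def B(h): return np.array([(.049,h,.006),(.049,-h,.006),(-.049,-h,.006),(-.049,h,.006)])
def Bs(h): return B(h)[[3,0,1,2]]
A,ra,_=fit([(ct,B(.055),T),(cs,Bs(.055),S)],[.46,.31,-.17]); print(A,ra.max())
Sh,rb,_=fit([(ct,B(.0375),T2),(cs,Bs(.0375),S2)],[.43,-.008,-.66]); print(Sh,rb.max())
ch=[.6677,.0108,.1965]
it=[(ch,lines_channel(),(0,0,255)),(A,br(.055),(0,255,0)),(Sh,br(.0375),(255,255,0))]
draw("pics/top0.png",ct,it,(210,105,340,200),6,"pics/o1.png")
draw("pics/side0.png",cs,it,(225,140,355,280),4,"pics/o2.png")
draw("pics/top0.png",ct,it,(150,195,310,270),5,"pics/o3.png")
draw("pics/side0.png",cs,it,(160,120,260,280),4,"pics/o4.png")
a,b=cv2.imread("pics/o2.png"),cv2.imread("pics/o4.png"); h=560; cv2.imwrite("pics/o5.png",np.hstack([a[:h],b[20:h+20]][:2])[:,:800])
u=un([(378,68)],210,105,6)[0]; w=atz(ct,u,.172); c,s=np.cos(.1965),np.sin(.1965); d=w[:2]-ch[:2]; print("post",w,[c*d[0]+s*d[1],-s*d[0]+c*d[1]])
u=un([(413,105)],225,140,4)[0]; w=atz(cs,u,.172); d=w[:2]-ch[:2]; print("post",w,[c*d[0]+s*d[1],-s*d[0]+c*d[1]])
E
```

```text
[ 0.46072095  0.31115045 -0.17012705] 0.4
[ 0.42970904 -0.00839886 -0.67201012] 1.0
post [0.76421606 0.02062146 0.172     ] [np.float64(0.09657621747383247), np.float64(-0.009211138523273595)]
post [0.76248838 0.02842989 0.172     ] [np.float64(0.09640628769324043), np.float64(-0.0012156639497414717)]
```

View pics/o1.png

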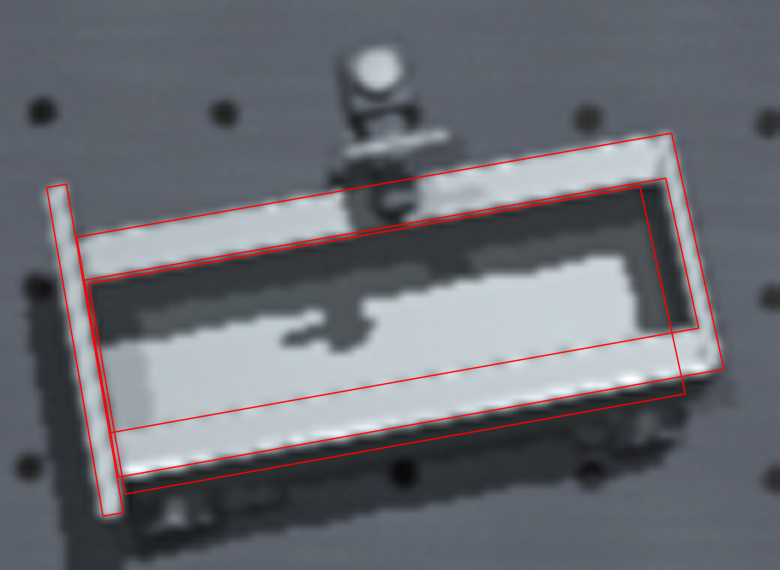

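View pics/o5.png

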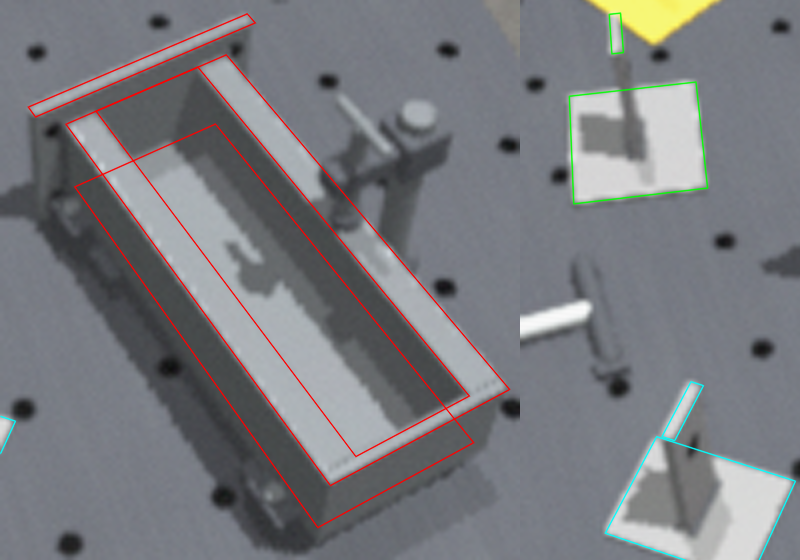

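View pics/o3.png

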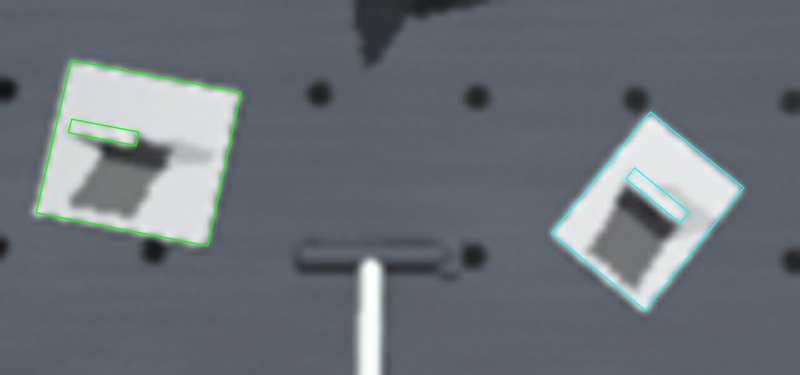

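```bash
cat > plan.py <<'E'
import numpy as np, heapq
from scipy.ndimage import distance_transform_edt
# 2D section in mm; distance field of channel solids
res=0.5; X=np.arange(-140,140,res); Z=np.arange(0,330,res); gx,gz=np.meshgrid(X,Z,indexing='ij')
sol=(gz<25)|((np.abs(gx)>=58)&(np.abs(gx)<=63)&(gz<95))|((np.abs(gx)>=40)&(np.abs(gx)<=63)&(gz>=90)&(gz<=95))
D=distance_transform_edt(~sol)*res
V=92.0 # TCP height above bracket underside
def samp(x0,x1,z0,z1):
    xs=np.r_[np.arange(x0,x1,2),x1]; zs=np.r_[np.arange(z0,z1,2),z1]
    return np.array([(x,z0) for x in xs]+[(x,z1) for x in xs]+[(x0,z) for z in zs]+[(x1,z) for z in zs],float)
base=samp(-49,49,0,6); lug=samp(-4,4,6,118); fing=samp(-20,20,V-19,V+54); body=samp(-43,43,V+54,V+140)
pts=np.vstack([base,lug,fing,body])
def clr(x,z,th): # x,z of TCP, mm, th tilt
    c,s=np.cos(th),np.sin(th); u=pts[:,0]; v=pts[:,1]-V
    px=x+u*c-v*s; pz=z+u*s+v*c
    i=np.clip(((px-X[0])/res).round().astype(int),0,len(X)-1); j=np.clip((pz/res).round().astype(int),0,len(Z)-1)
    return D[i,j].min()
if __name__=="__main__":
    xs=np.arange(-120,41,2); zs=np.arange(101+16,300,2); ths=np.radians(np.arange(0,66,2.5))
    zs=np.arange(117+2,290,2)
    C=np.array([[[clr(x,z,t) for t in ths] for z in zs] for x in xs])
    # widest-path from start (any th, above) to goal (x=0,z=lowest,th=0); cap final floor clearance
    g=(np.argmin(abs(xs-0)),0,0); best=-np.ones(C.shape); prev={}
    h=[(-min(6,C[g]),0,g)]; best[g]=C[g]; 
    cost={}
    # dijkstra w/ additive penalty 1/clr^2
    h=[(0,g)]; cost[g]=0; done=set(); end=None
    while h:
        d,n=heapq.heappop(h)
        if n in done: continue
        done.add(n)
        if zs[n[1]]>=250: end=n;break
        for dx in(-1,0,1):
            for dz in(-1,0,1):
                for dt in(-1,0,1):
                    m=(n[0]+dx,n[1]+dz,n[2]+dt)
                    if m==n or min(m)<0 or m[0]>=len(xs) or m[1]>=len(zs) or m[2]>=len(ths): continue
                    c=C[m]
                    if c<1.5 and m[1]>6: continue
                    if c<=0.6: continue
                    w=(abs(dx)+abs(dz)+1.5*abs(dt))*(0.2+20/c**2)
                    if d+w<cost.get(m,1e9): cost[m]=d+w; prev[m]=n; heapq.heappush(h,(d+w,m))
    n=end; P=[]
    while True:
        P.append(n)
        if n==g: break
        n=prev[n]
    for p in P[::2]: print(xs[p[0]],zs[p[1]],np.degrees(ths[p[2]]),round(C[p],1))
E
python3 plan.py
```

```text
-56 251 50.0 63.8
-56 247 50.0 60.1
-56 243 50.0 56.4
-56 239 50.0 52.8
-56 235 50.0 49.2
-56 231 50.0 45.7
-56 227 50.0 42.3
-56 223 50.0 39.0
-56 219 50.0 35.7
-56 215 50.0 32.6
-56 211 50.0 29.5
-56 207 50.0 26.5
-56 203 50.0 23.8
-56 199 50.0 21.5
-56 195 50.0 19.8
-56 191 50.0 18.7
-56 187 50.0 18.5
-56 183 50.0 18.5
-56 179 50.0 18.9
-56 175 50.0 20.2
-56 171 50.0 22.1
-56 167 50.0 24.3
-56 163 47.5 24.8
-56 159 42.5 20.2
-56 155 37.5 14.2
-56 151 37.5 10.8
-56 147 32.5 5.0
-56 143 32.5 5.0
-56 139 32.5 5.6
-52 139 29.999999999999996 6.0
-50 137 29.999999999999996 5.4
-46 137 27.5 7.2
-42 137 25.0 8.0
-38 137 25.0 8.5
-34 137 22.5 9.0
-30 137 20.0 9.5
-26 137 17.5 9.5
-22 135 14.999999999999998 9.0
-18 133 12.5 8.0
-14 133 10.0 8.0
-10 133 5.0 6.5
-6 133 2.5 7.0
-2 131 0.0 7.0
0 129 0.0 9.0
0 125 0.0 8.5
0 121 0.0 4.5
```

The overlays fit to within about 1 px, and the planned tilt path keeps about 5 mm of clearance. Now the long bracket.

```bash
cat > go.py <<'E'
from h import *
from scipy.spatial.transform import Rotation as R
CH=np.array([.667,.011]); YAW=.1965
def ori(az,th=0):
    y=np.array([np.cos(az),np.sin(az),0]); z=np.array([0,0,-1.]); M=R.from_matrix(np.c_[np.cross(y,z),y,z])
    yc=np.array([-np.sin(YAW),np.cos(YAW),0]); return R.from_rotvec(-th*yc)*M
def cw(x,y,z): c,s=np.cos(YAW),np.sin(YAW); return np.array([CH[0]+c*x-s*y,CH[1]+s*x+c*y,z])
def st(): 
    s=env.get_state(); q=s["orientation"]; return s,s["tcp_pos"],R.from_quat([q[1],q[2],q[3],q[0]])
def plan(way,start=None):
    "way: list of (pos,R,nrows); prints per-row shift and turn"
    if start is None: s,p,r=st()
    else: p,r=start
    for P,O,n in way:
        d=(np.array(P)-p)/.04; w=(O*r.inv()).as_rotvec()/np.radians(8)
        m=max(np.abs(d).max(),np.abs(w).max(),np.linalg.norm(d)/1.2,np.linalg.norm(w)); nn=n or int(np.ceil(m/.95))
        print(nn,"rows x",(d/nn).round(3).tolist(),(w/nn).round(3).tolist()); p,r=np.array(P),O
def local(p): c,s=np.cos(YAW),np.sin(YAW); d=p[:2]-CH; return np.r_[c*d[0]+s*d[1],-s*d[0]+c*d[1],p[2]]*1e3
def rep():
    s,p,r=st(); M=r.as_matrix(); print(round(s["clock"],2),"tcp",p.round(4),"loc",local(p).round(1),"azy",np.degrees(np.arctan2(M[1,1],M[0,1])).round(2),"z",M[:,2].round(3),"F",s["wrist_force"].round(1),"gap",round(s["finger_gap"],4)); return s
E
python3 - <<'E'
from go import *
rep()
plan([([.4607,.3112,.25],ori(-.170),0),([.4607,.3112,.095],ori(-.17),0)])
E
```

```text
0.1 tcp [0.2373 0.5233 0.2495] loc [-321.4  586.3  249.5] azy 65.61 z [-0.001 -0.001 -1.   ] F [ 0.5  0.5 -0.1] gap 0.0853
10 rows x [0.559, -0.53, 0.001] [0.0, -0.001, -0.942]
5 rows x [0.0, 0.0, -0.775] [0.0, 0.0, 0.0]
```

move_arm:
  commands:
    - [[0.56, -0.53, 0], [0, 0, -0.94], 1]
    - [[0.56, -0.53, 0], [0, 0, -0.94], 1]
    - [[0.56, -0.53, 0], [0, 0, -0.94], 1]
    - [[0.56, -0.53, 0], [0, 0, -0.94], 1]
    - [[0.56, -0.53, 0], [0, 0, -0.94], 1]

```text
clock: 0.6
tcp_pos: [0.35, 0.4166, 0.2499]
orientation: [-0.0, 0.517, 0.856, -0.0]
wrist_force: [0.6, -0.5, -0.6]
finger_gap: 0.0855
```

move_arm:
  commands:
    - [[0.56, -0.53, 0], [0, 0, -0.94], 1]
    - [[0.56, -0.53, 0], [0, 0, -0.94], 1]
    - [[0.56, -0.53, 0], [0, 0, -0.94], 1]
    - [[0.56, -0.53, 0], [0, 0, -0.94], 1]
    - [[0.56, -0.53, 0], [0, 0, -0.94], 1]

```text
clock: 1.1
tcp_pos: [0.4621, 0.3106, 0.2499]
orientation: [-0.0, 0.766, 0.643, -0.0]
wrist_force: [-1.1, -0.4, 0.5]
finger_gap: 0.0851
```

move_arm:
  commands:
    - [[0, 0, 0], [0, 0, 0], 1]
    - [[0, 0, 0], [0, 0, 0], 1]

```text
clock: 1.3
tcp_pos: [0.4616, 0.3111, 0.2498]
orientation: [-0.0, 0.764, 0.645, -0.001]
wrist_force: [-0.2, 0.0, 0.1]
finger_gap: 0.0853
```

Run:
```python
from go import *
rep()
plan([([.4607,.3112,.095],ori(-.17),0)])
```

```text
1.3 tcp [0.4616 0.3111 0.2498] loc [-142.8  334.4  249.8] azy -9.63 z [-0.001 -0.    -1.   ] F [-0.2  0.   0.1] gap 0.0853
5 rows x [-0.005, 0.001, -0.774] [0.0, -0.002, -0.003]
```

move_arm:
  commands:
    - [[-0.02, 0, -0.78], [0, 0, 0], 1]
    - [[0, 0, -0.78], [0, 0, 0], 1]
    - [[0, 0, -0.78], [0, 0, 0], 1]
    - [[0, 0, -0.78], [0, 0, 0], 1]
    - [[0, 0, -0.75], [0, 0, 0], 1]

```text
clock: 1.8
tcp_pos: [0.4593, 0.3125, 0.0942]
orientation: [-0.0, 0.763, 0.647, -0.0]
wrist_force: [0.0, 0.1, 0.1]
finger_gap: 0.085
```

move_arm:
  commands:
    - [[0, 0, 0], [0, 0, 0], 1]
    - [[0, 0, 0], [0, 0, 0], -0.5]
    - [[0, 0, 0], [0, 0, 0], -1]
    - [[0, 0, 0], [0, 0, 0], -1]
    - [[0, 0, 0], [0, 0, 0], -1]
  newtons: 80

```text
clock: 2.3
tcp_pos: [0.4616, 0.3122, 0.097]
orientation: [0.0, 0.764, 0.646, 0.001]
wrist_force: [-0.5, -0.4, 1.0]
finger_gap: 0.0279
```

move_arm:
  commands:
    - [[0, 0, 0], [0, 0, 0], -1]
    - [[0, 0, 0], [0, 0, 0], -1]
    - [[0, 0, 0], [0, 0, 0], -1]
  newtons: 80

```text
clock: 2.6
tcp_pos: [0.4609, 0.3119, 0.0963]
orientation: [0.0, 0.764, 0.645, 0.0]
wrist_force: [-1.9, 1.0, 5.4]
finger_gap: 0.0074
```

Run:
```python
from go import *
rep()
shot("side","pics/s1.png")
crop("pics/s1.png","pics/s1c.png",130,60,260,200,4)
```

```text
2.6 tcp [0.4609 0.3119 0.0963] loc [-143.4  335.3   96.3] azy -9.6 z [ 0.001  0.001 -1.   ] F [-1.9  1.   5.4] gap 0.0074
```

View pics/s1c.png

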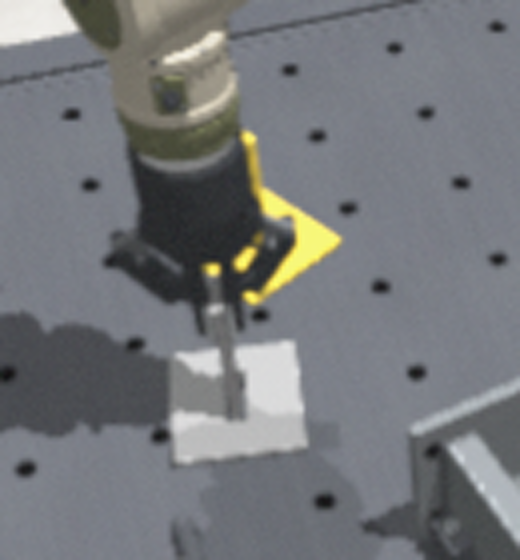

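```bash
cat > wp.py <<'E'
import plan as pl, numpy as np, sys
V=95.5; pl.V=V
import importlib
pl.fing=pl.samp(-20,20,V-19,V+54); pl.body=pl.samp(-43,43,V+54,V+140); pl.pts=np.vstack([pl.base,pl.lug,pl.fing,pl.body])
W=[(-56,220,50),(-56,165,50),(-56,147,33),(-52,139,30),(-30,137,20),(-14,133,10),(0,130,0),(0,118.5,0)]
def tcp(w,V=V):
    t=np.radians(w[2]); return np.array([w[0]-(V-92)*np.sin(t),w[1]+(V-92)*np.cos(t),t])
if __name__=="__main__":
    for a,b in zip(W,W[1:]):
        a,b=tcp(a),tcp(b); print(a.round(2),b.round(2),min(pl.clr(*(a+(b-a)*f)) for f in np.linspace(0,1,21)))
E
python3 wp.py
python3 - <<'E'
from go import *; from wp import *
rep(); p=st()[1]
x,z,t=tcp(W[0]); 
plan([(p+[0,0,.184],st()[2],5),(cw(x/1e3,.087,.28),ori(YAW,t),10),(cw(x/1e3,.087,z/1e3),ori(YAW,t),0)])
E
```

```text
[-58.68 222.25   0.87] [-58.68 167.25   0.87] 18.5
[-58.68 167.25   0.87] [-57.91 149.94   0.58] 5.220153254455275
[-57.91 149.94   0.58] [-53.75 142.03   0.52] 4.0
[-53.75 142.03   0.52] [-31.2  140.29   0.35] 5.5901699437494745
[-31.2  140.29   0.35] [-14.61 136.45   0.17] 8.0
[-14.61 136.45   0.17] [  0.  133.5   0. ] 8.0
[  0.  133.5   0. ] [  0. 122.   0.] 2.0
2.65 tcp [0.4609 0.3118 0.0962] loc [-143.4  335.3   96.2] azy -9.59 z [ 0.001  0.001 -1.   ] F [-1.7 -0.5  5.7] gap 0.0072
5 rows x [0.0, 0.0, 0.92] [0.0, 0.0, 0.0]
10 rows x [0.329, -0.567, -0.001] [0.009, -0.628, 0.244]
2 rows x [0.0, 0.0, -0.722] [0.0, 0.0, 0.0]
```

move_arm:
  commands:
    - [[0, 0, 0.3], [0, 0, 0], -1]
    - [[0, 0, 0.9], [0, 0, 0], -1]
    - [[0, 0, 1], [0, 0, 0], -1]
    - [[0, 0, 1], [0, 0, 0], -1]
    - [[0, 0, 1], [0, 0, 0], -1]

```text
clock: 3.15
tcp_pos: [0.4598, 0.3111, 0.2643]
orientation: [-0.0, 0.764, 0.645, -0.001]
wrist_force: [1.4, 0.6, -5.9]
finger_gap: 0.0074
```

move_arm:
  commands:
    - [[0, 0, 0.4], [0, 0, 0], -1]
    - [[0.33, -0.57, 0], [0.01, -0.63, 0.24], -1]
    - [[0.33, -0.57, 0], [0.01, -0.63, 0.24], -1]
    - [[0.33, -0.57, 0], [0.01, -0.63, 0.24], -1]
    - [[0.33, -0.57, 0], [0.01, -0.63, 0.24], -1]

```text
clock: 3.65
tcp_pos: [0.5125, 0.2193, 0.2783]
orientation: [0.111, 0.707, 0.686, 0.135]
wrist_force: [-0.4, 0.4, -7.1]
finger_gap: 0.0067
```

move_arm:
  commands:
    - [[0.33, -0.57, 0], [0.01, -0.63, 0.24], -1]
    - [[0.33, -0.57, 0], [0.01, -0.63, 0.24], -1]
    - [[0.33, -0.57, 0], [0.01, -0.63, 0.24], -1]
    - [[0.33, -0.57, 0], [0.01, -0.63, 0.24], -1]
    - [[0.33, -0.57, 0], [0.01, -0.63, 0.24], -1]

```text
clock: 4.15
tcp_pos: [0.5772, 0.1056, 0.2769]
orientation: [0.242, 0.602, 0.701, 0.296]
wrist_force: [0.8, -0.4, -6.9]
finger_gap: 0.0072
```

move_arm:
  commands:
    - [[0.33, -0.57, 0], [0.01, -0.63, 0.24], -1]
    - [[0, 0, 0], [0, 0, 0], -1]
    - [[0, 0, 0], [0, 0, 0], -1]
    - [[0, 0, 0], [0, 0, 0], -1]

```text
clock: 4.55
tcp_pos: [0.5919, 0.084, 0.2784]
orientation: [0.267, 0.577, 0.699, 0.327]
wrist_force: [0.5, 0.4, -6.3]
finger_gap: 0.0074
```

Run:
```python
from go import *; from wp import *
rep()
shot("side","pics/s2.png");shot("top","pics/t2.png")
x,z,t=tcp(W[0]); 
plan([(cw(x/1e3,.087,z/1e3),ori(YAW,t),2)])
```

```text
4.55 tcp [0.5919 0.084  0.2784] loc [-59.4  86.3 278.4] azy 10.73 z [ 0.751  0.149 -0.643] F [ 0.5  0.4 -6.3] gap 0.0074
2 rows x [-0.004, 0.004, -0.719] [-0.013, 0.005, 0.01]
```

View pics/s2.png

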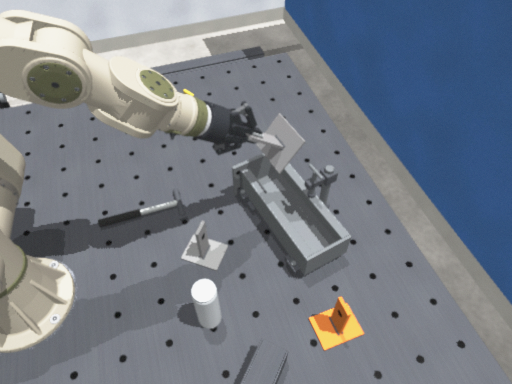

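View pics/t2.png

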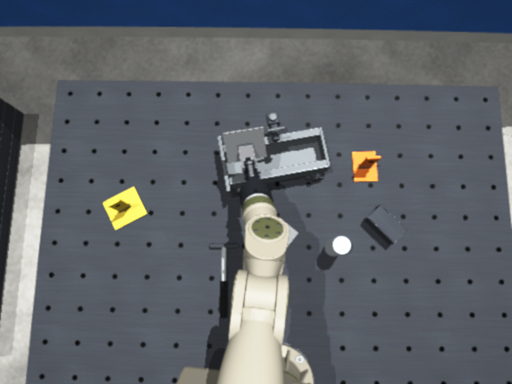

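The bracket is held tilted over the foot end. I'll check its position in the hand with an overlay, then work out the path rows.

```bash
cat > hand.py <<'E'
from go import *; from ov import br, lines_channel
import fit
def over(name,fn,h,V,box,k,out,off=0.0):
    c=load(name); s,p,r=st(); M=r.as_matrix(); x0,y0,x1,y1=box
    im=cv2.resize(cv2.imread(fn)[y0:y1,x0:x1],None,fx=k,fy=k,interpolation=cv2.INTER_CUBIC)
    B=np.c_[M[:,1],np.cross(-M[:,2],M[:,1]),-M[:,2]]; o=p+V*M[:,2]+off*B[:,1]
    S=[(np.array([a,b])@B.T+o,(0,255,0)) for a,b in br(h)]
    S+=[(fit.pose([CH[0],CH[1],YAW],[a,b]),(0,0,255)) for a,b in lines_channel()]
    for L,col in S:
        q=(proj(c,L)-[x0,y0]+.5)*k-.5
        cv2.line(im,tuple(int(v*16) for v in q[0]),tuple(int(v*16) for v in q[1]),col,1,cv2.LINE_AA,4)
    cv2.imwrite(out,im)
E
python3 - <<'E'
from hand import *; from wp import *
over("side","pics/s2.png",.055,.0955,(220,100,360,275),4,"pics/h1.png")
over("top","pics/t2.png",.055,.0955,(210,105,340,200),6,"pics/h2.png")
# rows along path
pts=[tcp(w) for w in W]; n=[2,3,4,2,4,3,3,3]
plan([(cw(a[0]/1e3,.087,a[1]/1e3),ori(YAW,a[2]),k) for a,k in zip(pts,n)])
E
```

```text
2 rows x [-0.004, 0.004, -0.719] [-0.013, 0.005, 0.01]
3 rows x [0.0, 0.0, -0.458] [0.0, 0.0, 0.0]
4 rows x [0.005, 0.001, -0.108] [-0.104, 0.521, -0.0]
2 rows x [0.051, 0.01, -0.099] [-0.037, 0.184, 0.0]
4 rows x [0.138, 0.028, -0.011] [-0.061, 0.306, -0.0]
3 rows x [0.136, 0.027, -0.032] [-0.081, 0.409, 0.0]
3 rows x [0.119, 0.024, -0.025] [-0.081, 0.409, -0.0]
3 rows x [0.0, 0.0, -0.096] [0.0, 0.0, 0.0]
```

View pics/h1.png

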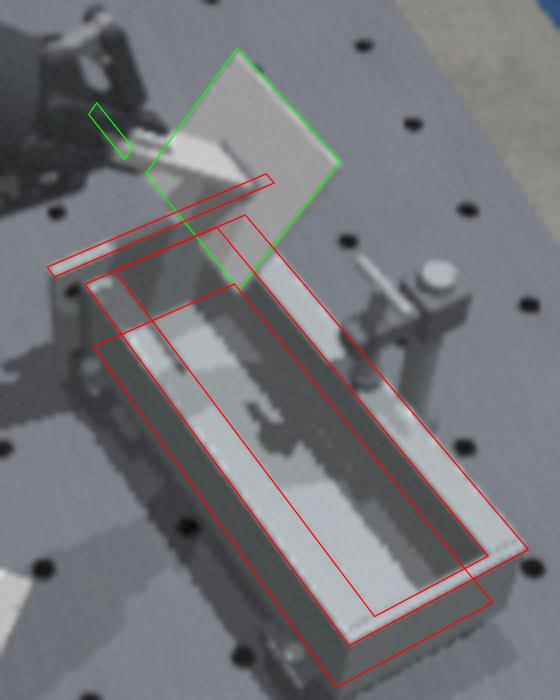

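View pics/h2.png

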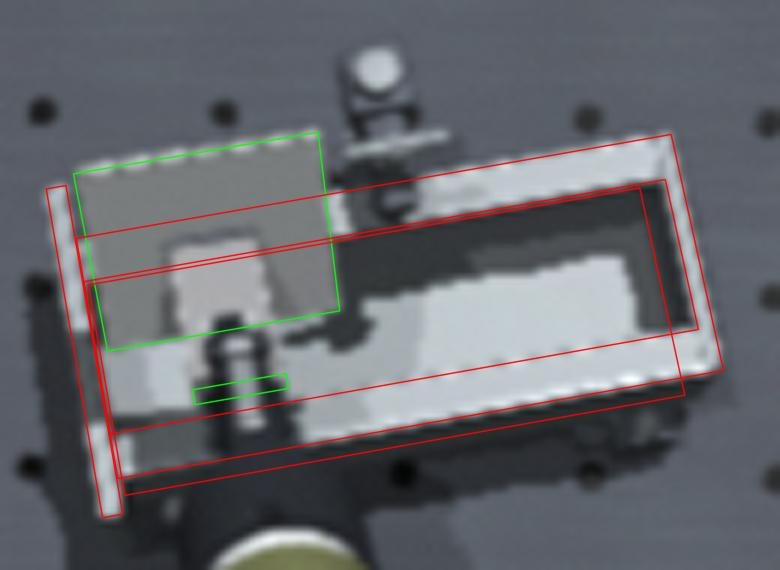

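The predicted bracket outline matches the pictures to about 1 mm. Inserting.

move_arm:
  commands:
    - [[0, 0, -0.72], [-0.01, 0, 0.01], -1]
    - [[0, 0, -0.72], [-0.01, 0, 0.01], -1]
    - [[0, 0, -0.46], [0, 0, 0], -1]
    - [[0, 0, -0.46], [0, 0, 0], -1]
    - [[0, 0, -0.46], [0, 0, 0], -1]

```text
clock: 5.15
tcp_pos: [0.5932, 0.0848, 0.1667]
orientation: [0.269, 0.574, 0.7, 0.328]
wrist_force: [-0.1, 0.5, -6.0]
finger_gap: 0.0075
```

move_arm:
  commands:
    - [[0, 0, 0], [0, 0, 0], -1]
    - [[0, 0, 0], [0, 0, 0], -1]
    - [[0, 0, 0], [0, 0, 0], -1]

```text
clock: 5.45
tcp_pos: [0.5941, 0.084, 0.1688]
orientation: [0.27, 0.574, 0.7, 0.328]
wrist_force: [1.0, 0.6, -6.6]
finger_gap: 0.0072
```

Run:
```python
from hand import *; from wp import *
rep()
pts=[tcp(w) for w in W[1:]]; n=[1,4,2,4,3,3,3]
plan([(cw(a[0]/1e3,.087,a[1]/1e3),ori(YAW,a[2]),k) for a,k in zip(pts,n)])
```

```text
5.45 tcp [0.5941 0.084  0.1688] loc [-57.3  85.9 168.8] azy 11.26 z [ 0.755  0.15  -0.639] F [ 1.   0.6 -6.6] gap 0.0072
1 rows x [-0.04, 0.021, -0.038] [-0.004, 0.036, 0.004]
4 rows x [0.005, 0.001, -0.108] [-0.104, 0.521, -0.0]
2 rows x [0.051, 0.01, -0.099] [-0.037, 0.184, 0.0]
4 rows x [0.138, 0.028, -0.011] [-0.061, 0.306, -0.0]
3 rows x [0.136, 0.027, -0.032] [-0.081, 0.409, 0.0]
3 rows x [0.119, 0.024, -0.025] [-0.081, 0.409, -0.0]
3 rows x [0.0, 0.0, -0.096] [0.0, 0.0, 0.0]
```

move_arm:
  commands:
    - [[-0.04, 0.02, -0.04], [0, 0.03, 0], -1]
    - [[0.01, 0, -0.11], [-0.1, 0.52, 0], -1]
    - [[0, 0, -0.11], [-0.1, 0.52, 0], -1]
    - [[0.01, 0, -0.11], [-0.1, 0.52, 0], -1]
    - [[0, 0, -0.11], [-0.1, 0.52, 0], -1]

```text
clock: 5.95
tcp_pos: [0.5927, 0.0845, 0.1495]
orientation: [0.18, 0.609, 0.741, 0.22]
wrist_force: [0.3, 0.2, -7.6]
finger_gap: 0.0068
```

move_arm:
  commands:
    - [[0, 0, 0], [0, 0, 0], -1]
    - [[0, 0, 0], [0, 0, 0], -1]

```text
clock: 6.15
tcp_pos: [0.5931, 0.0846, 0.1488]
orientation: [0.18, 0.609, 0.74, 0.221]
wrist_force: [-0.8, 0.3, -6.4]
finger_gap: 0.007
```

Run:
```python
from hand import *; from wp import *
rep()
pts=[tcp(w) for w in W[3:]]; n=[3,4,3,3,3]
plan([(cw(a[0]/1e3,.087,a[1]/1e3),ori(YAW,a[2]),k) for a,k in zip(pts,n)])
```

```text
6.15 tcp [0.5931 0.0846 0.1488] loc [-58.1  86.6 148.8] azy 11.08 z [ 0.536  0.108 -0.837] F [-0.8  0.3 -6.4] gap 0.007
3 rows x [0.035, 0.01, -0.057] [-0.031, 0.129, 0.004]
4 rows x [0.138, 0.028, -0.011] [-0.061, 0.306, -0.0]
3 rows x [0.136, 0.027, -0.032] [-0.081, 0.409, 0.0]
3 rows x [0.119, 0.024, -0.025] [-0.081, 0.409, -0.0]
3 rows x [0.0, 0.0, -0.096] [0.0, 0.0, 0.0]
```

move_arm:
  commands:
    - [[0.04, 0.01, -0.06], [-0.03, 0.13, 0], -1]
    - [[0.04, 0.01, -0.06], [-0.03, 0.13, 0], -1]
    - [[0.03, 0.01, -0.05], [-0.03, 0.13, 0], -1]
    - [[0.14, 0.03, -0.01], [-0.06, 0.31, 0], -1]
    - [[0.14, 0.03, -0.01], [-0.06, 0.31, 0], -1]

```text
clock: 6.65
tcp_pos: [0.6074, 0.0881, 0.1396]
orientation: [0.135, 0.621, 0.755, 0.165]
wrist_force: [1.0, -0.1, -5.7]
finger_gap: 0.0071
```

move_arm:
  commands:
    - [[0.14, 0.03, -0.01], [-0.06, 0.31, 0], -1]
    - [[0.14, 0.03, -0.01], [-0.06, 0.31, 0], -1]
    - [[0.14, 0.03, -0.03], [-0.08, 0.41, 0], -1]
    - [[0.14, 0.03, -0.03], [-0.08, 0.41, 0], -1]
    - [[0.14, 0.03, -0.03], [-0.08, 0.41, 0], -1]

```text
clock: 7.15
tcp_pos: [0.6368, 0.0943, 0.1357]
orientation: [0.052, 0.633, 0.77, 0.065]
wrist_force: [-0.2, -0.1, -6.4]
finger_gap: 0.007
```

move_arm:
  commands:
    - [[0.12, 0.02, -0.02], [-0.08, 0.41, 0], -1]
    - [[0.12, 0.02, -0.02], [-0.08, 0.41, 0], -1]
    - [[0.12, 0.02, -0.02], [-0.08, 0.41, 0], -1]
    - [[0, 0, 0], [0, 0, 0], -1]
    - [[0, 0, 0], [0, 0, 0], -1]

```text
clock: 7.65
tcp_pos: [0.651, 0.0967, 0.1323]
orientation: [-0.003, 0.635, 0.772, -0.002]
wrist_force: [-0.4, -0.2, -5.8]
finger_gap: 0.0073
```

Run:
```python
from hand import *; from wp import *
rep()
shot("side","pics/s3.png");shot("top","pics/t3.png")
over("side","pics/s3.png",.055,.0955,(220,100,360,275),4,"pics/h1.png")
over("top","pics/t3.png",.055,.0955,(210,105,340,200),6,"pics/h2.png")
plan([(cw(0,.090,.1225),ori(YAW),4)])
```

```text
7.65 tcp [0.651  0.0967 0.1323] loc [  1.   87.2 132.3] azy 11.1 z [-0.006  0.001 -1.   ] F [-0.4 -0.2 -5.8] gap 0.0073
4 rows x [-0.002, 0.017, -0.066] [-0.001, -0.011, 0.005]
```

View pics/h1.png

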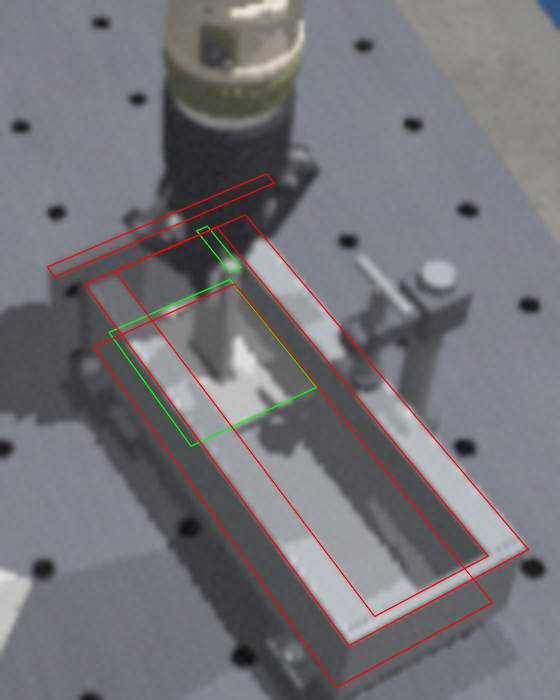

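View pics/h2.png

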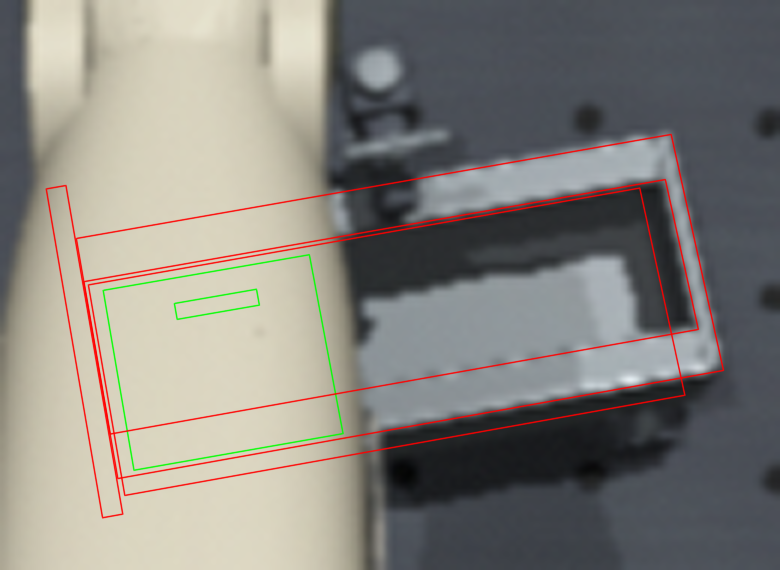

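The bracket is upright inside the channel with its front edge at the expected place. I'll shift it 3 mm towards the foot plate and lower it.

move_arm:
  commands:
    - [[0, 0.02, -0.07], [0, -0.01, 0], -1]
    - [[0, 0.02, -0.07], [0, -0.01, 0], -1]
    - [[0, 0.02, -0.06], [0, -0.01, 0], -1]
    - [[0, 0.02, -0.06], [0, -0.01, 0], -1]
    - [[0, 0, -0.03], [0, 0, 0], -1]

```text
clock: 8.25
tcp_pos: [0.6497, 0.0996, 0.1216]
orientation: [-0.001, 0.635, 0.772, -0.0]
wrist_force: [-2.9, -1.8, 0.6]
finger_gap: 0.0074
```

move_arm:
  commands:
    - [[0, 0, -0.02], [0, 0, 0], -1]
    - [[0, 0, 0], [0, 0, 0], -1]

```text
clock: 8.45
tcp_pos: [0.6499, 0.0996, 0.1216]
orientation: [-0.001, 0.635, 0.772, -0.0]
wrist_force: [-3.5, -0.9, 0.8]
finger_gap: 0.007
```

```bash
python3 -c "
from go import *
rep()"
```

```text
8.45 tcp [0.6499 0.0996 0.1216] loc [  0.5  90.3 121.6] azy 11.1 z [-0.001  0.001 -1.   ] F [-3.5 -0.9  0.8] gap 0.007
```

Floor contact shows in the force reading. Opening partway only, then rising.

move_arm:
  commands:
    - [[0, 0, 0], [0, 0, 0], -0.8]
    - [[0, 0, 0], [0, 0, 0], -0.6]
    - [[0, 0, 0], [0, 0, 0], -0.4]
    - [[0, 0, 0], [0, 0, 0], -0.4]
    - [[0, 0, 0], [0, 0, 0], -0.4]

```text
clock: 8.95
tcp_pos: [0.6502, 0.0997, 0.1208]
orientation: [-0.001, 0.635, 0.772, -0.0]
wrist_force: [-1.0, -0.4, -0.2]
finger_gap: 0.0257
```

move_arm:
  commands:
    - [[0, 0, 0.3], [0, 0, 0], -0.4]
    - [[0, 0, 0.6], [0, 0, 0], -0.4]
    - [[0, 0, 0.9], [0, 0, 0], -0.4]
    - [[0, 0, 0.9], [0, 0, 0], -0.4]
    - [[0, 0, 0.9], [0, 0, 0], -0.4]

```text
clock: 9.45
tcp_pos: [0.6498, 0.0997, 0.2672]
orientation: [-0.0, 0.635, 0.772, -0.0]
wrist_force: [0.7, -0.4, 0.0]
finger_gap: 0.0256
```

move_arm:
  commands:
    - [[0, 0, 0.6], [0, 0, 0], 1]
    - [[0, 0, 0], [0, 0, 0], 1]

```text
clock: 9.65
tcp_pos: [0.6517, 0.0998, 0.2947]
orientation: [0.003, 0.635, 0.772, 0.003]
wrist_force: [2.1, -0.8, -0.1]
finger_gap: 0.0538
```

Run:
```python
from go import *
rep()
# path to B
plan([([.4297,-.0084,.29],ori(-.672),10),([.4297,-.0084,.095],ori(-.672),5)])
shot("side","pics/s4.png"); crop("pics/s4.png","pics/s4c.png",220,100,360,275,4)
```

```text
9.65 tcp [0.6517 0.0998 0.2947] loc [  2.3  90.1 294.7] azy 11.1 z [ 0.007  0.001 -1.   ] F [ 2.1 -0.8 -0.1] gap 0.0538
10 rows x [-0.555, -0.27, -0.012] [0.002, 0.005, -0.62]
5 rows x [0.0, 0.0, -0.975] [0.0, 0.0, 0.0]
```

View pics/s4c.png

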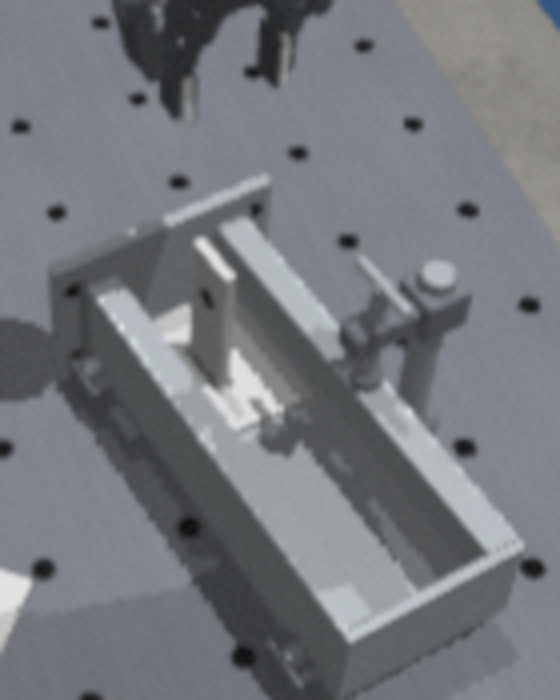

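The long bracket stands upright and released at the foot end. Next the short one, with a check of the gripper's clearance to the can.

move_arm:
  commands:
    - [[-0.55, -0.27, 0], [0, 0, -0.62], 1]
    - [[-0.55, -0.27, 0], [0, 0, -0.62], 1]
    - [[-0.55, -0.27, 0], [0, 0, -0.62], 1]
    - [[-0.55, -0.27, 0], [0, 0, -0.62], 1]
    - [[-0.55, -0.27, 0], [0, 0, -0.62], 1]

```text
clock: 10.2
tcp_pos: [0.5383, 0.0454, 0.2875]
orientation: [-0.002, 0.787, 0.616, -0.001]
wrist_force: [0.1, -0.4, 0.1]
finger_gap: 0.0857
```

move_arm:
  commands:
    - [[-0.55, -0.27, 0], [0, 0, -0.62], 1]
    - [[-0.55, -0.27, 0], [0, 0, -0.62], 1]
    - [[-0.55, -0.27, 0], [0, 0, -0.62], 1]
    - [[-0.55, -0.27, 0], [0, 0, -0.62], 1]
    - [[-0.55, -0.27, 0], [0, 0, -0.62], 1]

```text
clock: 10.7
tcp_pos: [0.4283, -0.0085, 0.2877]
orientation: [-0.001, 0.901, 0.433, -0.001]
wrist_force: [0.5, -0.3, 0.3]
finger_gap: 0.0851
```

move_arm:
  commands:
    - [[0, 0, 0], [0, 0, 0], 1]
    - [[0, 0, 0], [0, 0, 0], 1]

```text
clock: 10.9
tcp_pos: [0.4296, -0.0084, 0.2883]
orientation: [-0.001, 0.901, 0.435, 0.0]
wrist_force: [-0.4, -0.1, -0.0]
finger_gap: 0.0855
```

Run:
```python
from go import *
rep()
plan([([.4297,-.0084,.1655],ori(-.672),4),([.4297,-.0084,.0955],ori(-.672),5)])
print("can",atz(load("top"),(341,245),.15),atz(load("side"),(205,290),.15))
```

```text
10.9 tcp [ 0.4296 -0.0084  0.2883] loc [-236.6   27.4  288.3] azy -38.49 z [-0.001  0.002 -1.   ] F [-0.4 -0.1 -0. ] gap 0.0855
4 rows x [0.001, -0.0, -0.768] [-0.004, -0.002, -0.0]
5 rows x [0.0, 0.0, -0.35] [0.0, 0.0, 0.0]
can [ 0.39791063 -0.1737993   0.15      ] [ 0.40159534 -0.17645969  0.15      ]
```

move_arm:
  commands:
    - [[0, 0, -0.8], [0, 0, 0], 1]
    - [[0, 0, -0.97], [0, 0, 0], 1]
    - [[0, 0, -0.97], [0, 0, 0], 1]
    - [[0, 0, -0.97], [0, 0, 0], 1]
    - [[0, 0, -0.97], [0, 0, 0], 1]

```text
clock: 11.4
tcp_pos: [0.4306, -0.0079, 0.0997]
orientation: [-0.001, 0.9, 0.435, 0.0]
wrist_force: [0.8, -1.0, 0.1]
finger_gap: 0.0856
```

move_arm:
  commands:
    - [[0, 0, -0.14], [0, 0, 0], 1]
    - [[0, 0, 0], [0, 0, 0], 0]
    - [[0, 0, 0], [0, 0, 0], -1]
    - [[0, 0, 0], [0, 0, 0], -1]
    - [[0, 0, 0], [0, 0, 0], -1]

```text
clock: 11.9
tcp_pos: [0.4313, -0.0085, 0.0975]
orientation: [0.0, 0.901, 0.435, 0.001]
wrist_force: [-1.1, 0.0, 0.3]
finger_gap: 0.028
```

move_arm:
  commands:
    - [[0, 0, 0], [0, 0, 0], -1]
    - [[0, 0, 0], [0, 0, 0], -1]
    - [[0, 0, 0], [0, 0, 0], -1]
    - [[0, 0, 0], [0, 0, 0], -1]

```text
clock: 12.3
tcp_pos: [0.4299, -0.0082, 0.0965]
orientation: [-0.001, 0.901, 0.434, 0.0]
wrist_force: [-2.5, 1.6, 6.6]
finger_gap: 0.0069
```

Run:
```python
from go import *; from wp import *
s=rep(); p=st()[1]
x,z,t=tcp(W[0]); 
plan([(p+[0,0,.185],st()[2],5),(cw(x/1e3,-.106,.28),ori(YAW,t),12),(cw(x/1e3,-.106,z/1e3),ori(YAW,t),2)])
```

```text
12.3 tcp [ 0.4299 -0.0082  0.0965] loc [-236.3   27.5   96.5] azy -38.5 z [-0.     0.002 -1.   ] F [-2.5  1.6  6.6] gap 0.0069
5 rows x [0.0, 0.0, 0.925] [0.0, 0.0, 0.0]
12 rows x [0.417, -0.2, -0.003] [-0.127, -0.522, 0.484]
2 rows x [0.0, 0.0, -0.722] [0.0, 0.0, 0.0]
```

move_arm:
  commands:
    - [[0, 0, 0.3], [0, 0, 0], -1]
    - [[0, 0, 0.9], [0, 0, 0], -1]
    - [[0, 0, 1], [0, 0, 0], -1]
    - [[0, 0, 1], [0, 0, 0], -1]
    - [[0, 0, 1], [0, 0, 0], -1]

```text
clock: 12.8
tcp_pos: [0.4289, -0.0082, 0.2644]
orientation: [-0.002, 0.901, 0.434, -0.001]
wrist_force: [1.1, -0.7, -7.4]
finger_gap: 0.0073
```

move_arm:
  commands:
    - [[0, 0, 0.4], [0, 0, 0], -1]
    - [[0.42, -0.2, 0], [-0.13, -0.52, 0.48], -1]
    - [[0.42, -0.2, 0], [-0.13, -0.52, 0.48], -1]
    - [[0.42, -0.2, 0], [-0.13, -0.52, 0.48], -1]
    - [[0.42, -0.2, 0], [-0.13, -0.52, 0.48], -1]

```text
clock: 13.3
tcp_pos: [0.4964, -0.0403, 0.2783]
orientation: [0.094, 0.824, 0.547, 0.114]
wrist_force: [-0.0, 0.2, -6.0]
finger_gap: 0.0068
```

move_arm:
  commands:
    - [[0.42, -0.2, 0], [-0.13, -0.52, 0.48], -1]
    - [[0.42, -0.2, 0], [-0.13, -0.52, 0.48], -1]
    - [[0.42, -0.2, 0], [-0.13, -0.52, 0.48], -1]
    - [[0.42, -0.2, 0], [-0.13, -0.52, 0.48], -1]
    - [[0.42, -0.2, 0], [-0.13, -0.52, 0.48], -1]

```text
clock: 13.8
tcp_pos: [0.5796, -0.08, 0.277]
orientation: [0.206, 0.683, 0.655, 0.249]
wrist_force: [0.2, -0.8, -6.1]
finger_gap: 0.0071
```

move_arm:
  commands:
    - [[0.42, -0.2, 0], [-0.13, -0.52, 0.48], -1]
    - [[0.42, -0.2, 0], [-0.13, -0.52, 0.48], -1]
    - [[0.42, -0.2, 0], [-0.13, -0.52, 0.48], -1]
    - [[0, 0, 0], [0, 0, 0], -1]
    - [[0, 0, 0], [0, 0, 0], -1]

```text
clock: 14.3
tcp_pos: [0.6296, -0.1041, 0.2762]
orientation: [0.266, 0.58, 0.699, 0.323]
wrist_force: [-0.5, -0.2, -6.4]
finger_gap: 0.0073
```

Run:
```python
from hand import *; from wp import *
rep()
shot("side","pics/s5.png");shot("top","pics/t5.png")
over("side","pics/s5.png",.0375,.0955,(220,100,360,275),4,"pics/h3.png")
over("top","pics/t5.png",.0375,.0955,(210,105,340,200),6,"pics/h4.png")
pts=[tcp(w) for w in W]; n=[3,3]
plan([(cw(a[0]/1e3,-.106,a[1]/1e3),ori(YAW,a[2]),k) for a,k in zip(pts,n)])
```

```text
14.3 tcp [ 0.6296 -0.1041  0.2762] loc [ -59.2 -105.6  276.2] azy 10.49 z [ 0.747  0.142 -0.65 ] F [-0.5 -0.2 -6.4] gap 0.0073
3 rows x [-0.003, -0.006, -0.468] [0.002, -0.013, 0.021]
3 rows x [0.0, 0.0, -0.458] [0.0, 0.0, 0.0]
```

View pics/h3.png

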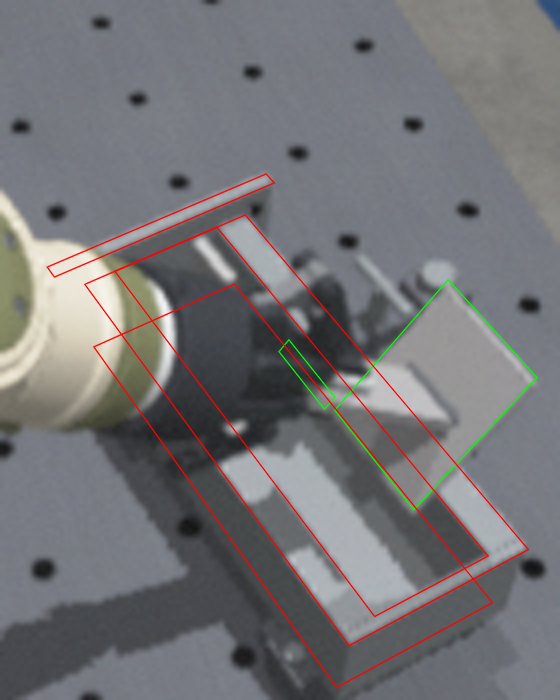

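View pics/h4.png

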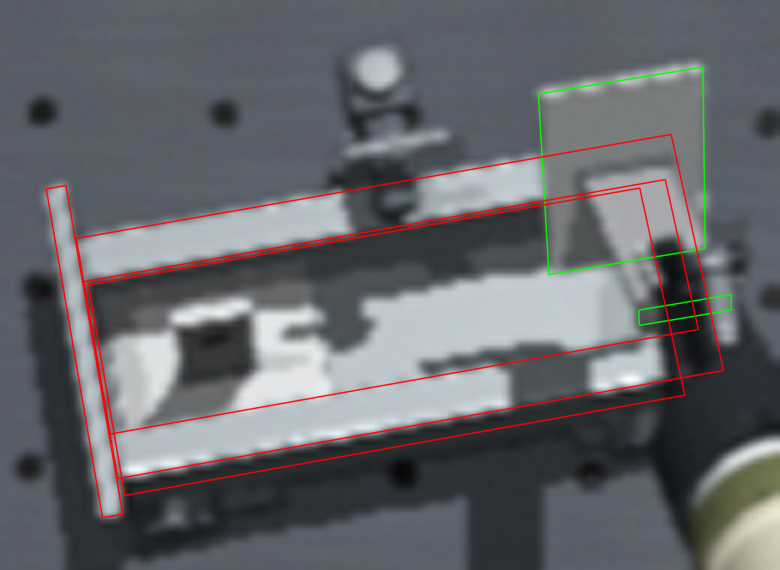

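The pose in hand matches again, so I'll insert it the same way.

move_arm:
  commands:
    - [[0, -0.01, -0.47], [0, -0.01, 0.02], -1]
    - [[0, -0.01, -0.47], [0, -0.01, 0.02], -1]
    - [[0, 0, -0.47], [0, -0.01, 0.02], -1]
    - [[0, 0, -0.46], [0, 0, 0], -1]
    - [[0, 0, -0.46], [0, 0, 0], -1]

```text
clock: 14.9
tcp_pos: [0.6314, -0.1045, 0.1865]
orientation: [0.269, 0.574, 0.701, 0.326]
wrist_force: [0.6, -0.8, -5.6]
finger_gap: 0.0068
```

move_arm:
  commands:
    - [[0, 0, -0.42], [0, 0, 0], -1]
    - [[0, 0, 0], [0, 0, 0], -1]
    - [[0, 0, 0], [0, 0, 0], -1]
    - [[0, 0, 0], [0, 0, 0], -1]

```text
clock: 15.3
tcp_pos: [0.6325, -0.1053, 0.1718]
orientation: [0.271, 0.573, 0.701, 0.327]
wrist_force: [0.4, 0.3, -6.1]
finger_gap: 0.0075
```

Run:
```python
from hand import *; from wp import *
rep()
pts=[tcp(w) for w in W[1:]]; n=[1,4,2,4,3,3,3]
plan([(cw(a[0]/1e3,-.106,a[1]/1e3),ori(YAW,a[2]),k) for a,k in zip(pts,n)])
```

```text
15.3 tcp [ 0.6325 -0.1053  0.1718] loc [ -56.5 -107.4  171.8] azy 11.6 z [ 0.754  0.148 -0.64 ] F [ 0.4  0.3 -6.1] gap 0.0075
1 rows x [-0.059, 0.023, -0.114] [0.027, 0.034, -0.003]
4 rows x [0.005, 0.001, -0.108] [-0.104, 0.521, -0.0]
2 rows x [0.051, 0.01, -0.099] [-0.037, 0.184, 0.0]
4 rows x [0.138, 0.028, -0.011] [-0.061, 0.306, -0.0]
3 rows x [0.136, 0.027, -0.032] [-0.081, 0.409, 0.0]
3 rows x [0.119, 0.024, -0.025] [-0.081, 0.409, -0.0]
3 rows x [0.0, 0.0, -0.096] [0.0, 0.0, 0.0]
```

move_arm:
  commands:
    - [[-0.06, 0.03, -0.11], [0.03, 0.03, 0], -1]
    - [[0.01, 0, -0.11], [-0.1, 0.52, 0], -1]
    - [[0, 0, -0.11], [-0.1, 0.52, 0], -1]
    - [[0.01, 0, -0.11], [-0.1, 0.52, 0], -1]
    - [[0, 0, -0.11], [-0.1, 0.52, 0], -1]

```text
clock: 15.8
tcp_pos: [0.6303, -0.1041, 0.1492]
orientation: [0.179, 0.609, 0.741, 0.22]
wrist_force: [-0.6, -0.1, -5.8]
finger_gap: 0.0073
```

move_arm:
  commands:
    - [[0, 0, 0], [0, 0, 0], -1]
    - [[0, 0, 0], [0, 0, 0], -1]

```text
clock: 16.0
tcp_pos: [0.6307, -0.1039, 0.1487]
orientation: [0.18, 0.608, 0.741, 0.221]
wrist_force: [-0.2, -0.2, -5.6]
finger_gap: 0.0071
```

Run:
```python
from hand import *; from wp import *
rep()
pts=[tcp(w) for w in W[3:]]; n=[3,4,3,3,3]
plan([(cw(a[0]/1e3,-.106,a[1]/1e3),ori(YAW,a[2]),k) for a,k in zip(pts,n)])
```

```text
16.0 tcp [ 0.6307 -0.1039  0.1487] loc [ -58.  -105.6  148.7] azy 11.12 z [ 0.536  0.109 -0.837] F [-0.2 -0.2 -5.6] gap 0.0071
3 rows x [0.036, 0.004, -0.055] [-0.033, 0.127, 0.001]
4 rows x [0.138, 0.028, -0.011] [-0.061, 0.306, -0.0]
3 rows x [0.136, 0.027, -0.032] [-0.081, 0.409, 0.0]
3 rows x [0.119, 0.024, -0.025] [-0.081, 0.409, -0.0]
3 rows x [0.0, 0.0, -0.096] [0.0, 0.0, 0.0]
```

move_arm:
  commands:
    - [[0.04, 0.01, -0.06], [-0.03, 0.13, 0], -1]
    - [[0.04, 0, -0.06], [-0.03, 0.13, 0], -1]
    - [[0.03, 0, -0.05], [-0.03, 0.13, 0], -1]
    - [[0.14, 0.03, -0.01], [-0.06, 0.31, 0], -1]
    - [[0.14, 0.03, -0.01], [-0.06, 0.31, 0], -1]

```text
clock: 16.5
tcp_pos: [0.6454, -0.1011, 0.14]
orientation: [0.134, 0.621, 0.755, 0.165]
wrist_force: [-0.4, -0.6, -5.7]
finger_gap: 0.007
```

move_arm:
  commands:
    - [[0.14, 0.03, -0.01], [-0.06, 0.31, 0], -1]
    - [[0.14, 0.03, -0.01], [-0.06, 0.31, 0], -1]
    - [[0.14, 0.03, -0.03], [-0.08, 0.41, 0], -1]
    - [[0.14, 0.03, -0.03], [-0.08, 0.41, 0], -1]
    - [[0.14, 0.03, -0.03], [-0.08, 0.41, 0], -1]

```text
clock: 17.0
tcp_pos: [0.6746, -0.0951, 0.1361]
orientation: [0.052, 0.633, 0.77, 0.066]
wrist_force: [0.6, -0.8, -5.5]
finger_gap: 0.0071
```

move_arm:
  commands:
    - [[0.12, 0.02, -0.02], [-0.08, 0.41, 0], -1]
    - [[0.12, 0.02, -0.02], [-0.08, 0.41, 0], -1]
    - [[0.12, 0.02, -0.02], [-0.08, 0.41, 0], -1]
    - [[0, 0, 0], [0, 0, 0], -1]
    - [[0, 0, 0], [0, 0, 0], -1]

```text
clock: 17.5
tcp_pos: [0.6888, -0.0925, 0.1326]
orientation: [-0.003, 0.635, 0.772, -0.001]
wrist_force: [0.2, 0.4, -5.6]
finger_gap: 0.0071
```

Run:
```python
from hand import *; from wp import *
rep()
shot("side","pics/s6.png")
over("side","pics/s6.png",.0375,.0955,(220,100,360,275),4,"pics/h5.png")
plan([(cw(0,-.108,.1225),ori(YAW),4)])
```

```text
17.5 tcp [ 0.6888 -0.0925  0.1326] loc [   1.2 -105.8  132.6] azy 11.14 z [-0.006  0.003 -1.   ] F [ 0.2  0.4 -5.6] gap 0.0071
4 rows x [-0.001, -0.014, -0.066] [-0.005, -0.011, 0.004]
```

View pics/h5.png

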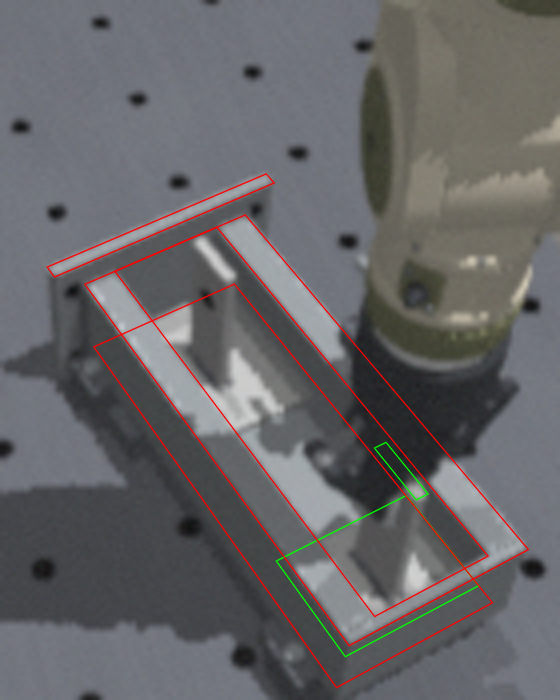

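Upright inside, and ready to lower.

move_arm:
  commands:
    - [[0, -0.01, -0.07], [0, -0.01, 0], -1]
    - [[0, -0.02, -0.07], [0, -0.01, 0], -1]
    - [[0, -0.01, -0.07], [0, -0.01, 0], -1]
    - [[0, -0.02, -0.06], [0, -0.01, 0], -1]
    - [[0, 0, -0.03], [0, 0, 0], -1]

```text
clock: 18.05
tcp_pos: [0.6875, -0.0953, 0.1216]
orientation: [-0.001, 0.635, 0.772, 0.0]
wrist_force: [-2.0, 0.2, -1.1]
finger_gap: 0.0072
```

move_arm:
  commands:
    - [[0, 0, -0.02], [0, 0, 0], -1]
    - [[0, 0, 0], [0, 0, 0], -1]

```text
clock: 18.25
tcp_pos: [0.6878, -0.0953, 0.1216]
orientation: [-0.001, 0.635, 0.772, 0.0]
wrist_force: [-3.4, -0.4, 1.2]
finger_gap: 0.0067
```

```bash
python3 -c "
from go import *
rep()"
```

```text
18.25 tcp [ 0.6878 -0.0953  0.1216] loc [  -0.3 -108.3  121.6] azy 11.11 z [-0.001  0.002 -1.   ] F [-3.4 -0.4  1.2] gap 0.0067
```

move_arm:
  commands:
    - [[0, 0, 0], [0, 0, 0], -0.8]
    - [[0, 0, 0], [0, 0, 0], -0.6]
    - [[0, 0, 0], [0, 0, 0], -0.4]
    - [[0, 0, 0], [0, 0, 0], -0.4]
    - [[0, 0, 0], [0, 0, 0], -0.4]

```text
clock: 18.75
tcp_pos: [0.6883, -0.0951, 0.1209]
orientation: [-0.001, 0.635, 0.772, 0.001]
wrist_force: [-0.6, -0.0, 0.6]
finger_gap: 0.0258
```

move_arm:
  commands:
    - [[0, 0, 0.3], [0, 0, 0], -0.4]
    - [[0, 0, 0.6], [0, 0, 0], -0.4]
    - [[0, 0, 0.9], [0, 0, 0], -0.4]
    - [[0, 0, 0.9], [0, 0, 0], -0.4]
    - [[0, 0, 0.9], [0, 0, 0], -0.4]

```text
clock: 19.25
tcp_pos: [0.6878, -0.095, 0.2672]
orientation: [-0.001, 0.635, 0.772, 0.001]
wrist_force: [0.1, 0.0, -0.6]
finger_gap: 0.0255
```

move_arm:
  commands:
    - [[-0.8, 0, 0.6], [0, 0, 0], -0.4]
    - [[-0.9, 0, 0], [0, 0, 0], -0.4]
    - [[-0.9, 0, 0], [0, 0, 0], -0.4]
    - [[-0.9, 0, 0], [0, 0, 0], -0.4]
    - [[-0.9, 0, 0], [0, 0, 0], -0.4]

```text
clock: 19.75
tcp_pos: [0.5106, -0.095, 0.2898]
orientation: [-0.001, 0.635, 0.772, 0.001]
wrist_force: [-0.4, -0.4, -0.0]
finger_gap: 0.0255
```

move_arm:
  commands:
    - [[-0.8, 0, 0], [0, 0, 0], -0.4]
    - [[0, 0, 0], [0, 0, 0], -0.4]
    - [[0, 0, 0], [0, 0, 0], -0.4]

```text
clock: 20.05
tcp_pos: [0.48, -0.0953, 0.2902]
orientation: [-0.0, 0.636, 0.772, 0.001]
wrist_force: [0.5, -0.1, 0.5]
finger_gap: 0.0257
```

Run:
```python
from hand import *; import ov
rep()
shot("side","pics/s7.png");shot("top","pics/t7.png")
box=(210,105,340,200)
def z(E,dz): return [((a[0],a[1],a[2]+dz),(b[0],b[1],b[2]+dz)) for a,b in E]
def pp(y): return [*cw(0,y,0)[:2],YAW]
it=[([*CH,YAW],lines_channel(),(0,0,255)),(pp(.090),z(br(.055),.025),(0,255,0)),(pp(-.108),z(br(.0375),.025),(255,255,0))]
ov.draw("pics/t7.png",load("top"),it,box,6,"pics/h6.png")
ov.draw("pics/s7.png",load("side"),it,(220,100,360,275),4,"pics/h7.png")
crop("pics/t7.png","pics/h8.png",*box,6)
```

```text
20.05 tcp [ 0.48   -0.0953  0.2902] loc [-204.2  -67.7  290.2] azy 11.08 z [ 0.001  0.001 -1.   ] F [ 0.5 -0.1  0.5] gap 0.0257
```

View pics/h6.png

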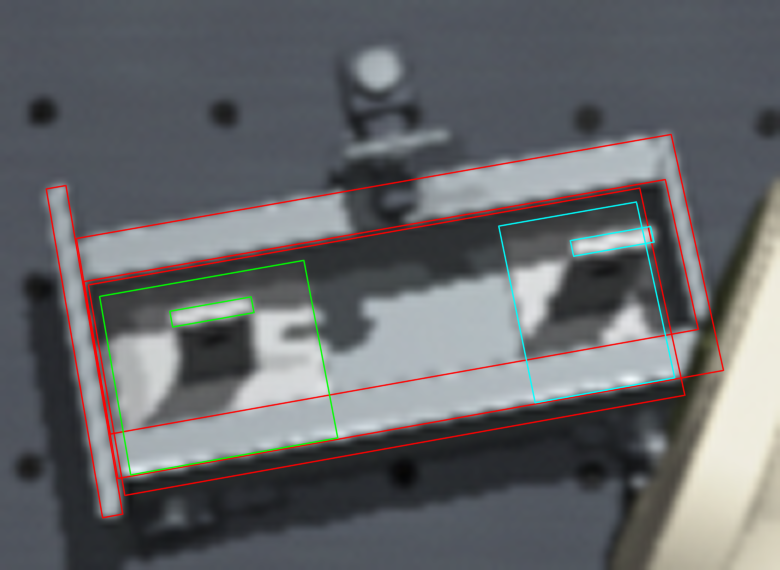

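View pics/h7.png

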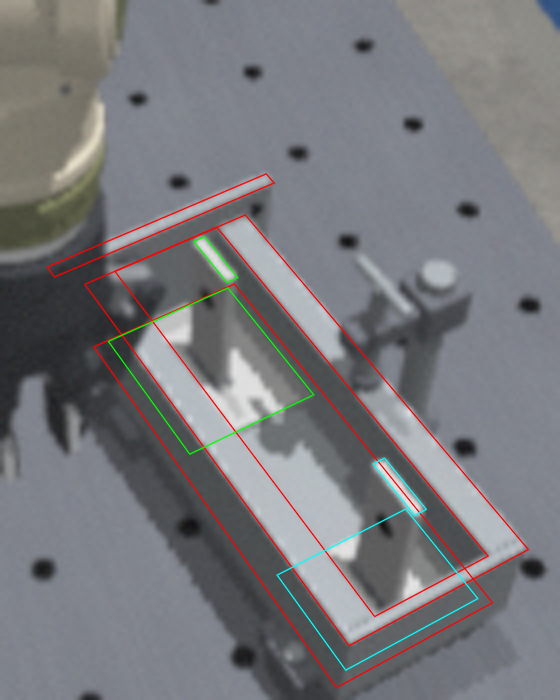

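View pics/t7.png

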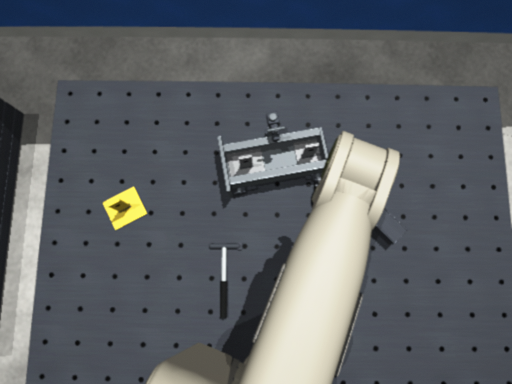

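View pics/h8.png

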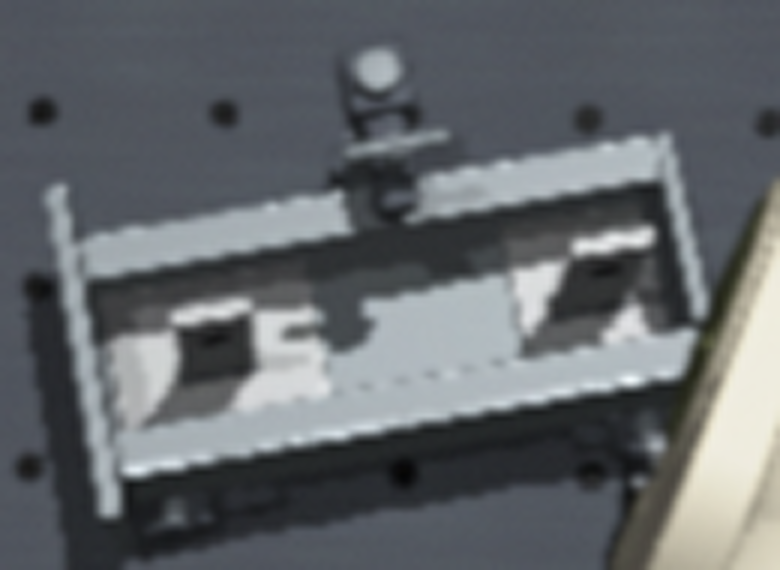

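View pics/s7.png

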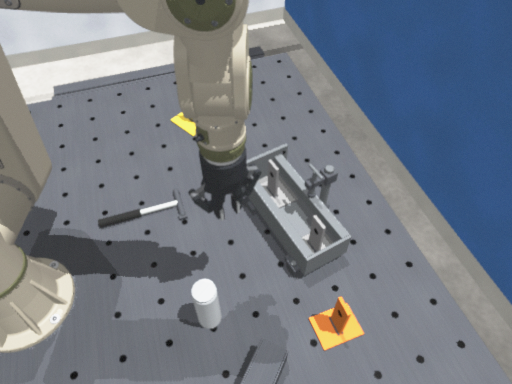

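The can (205,300), hammer (150,210), tube (263,365), and orange and yellow look-alikes are where they were. Both lugs stand in the channel, at (273,180) and (317,233). Handing in.

```bash
python3 -c "
from h import *
print(job.hand_in())"
```

```text
the job is handed in; nothing more can be done
None
```

I put both brackets into the channel, the long one first at the foot plate and then the short one at the cap. Each went in tilted about 50° with its near edge first, was righted under the lips and set on the floor. I then let it go and backed the arm clear. The job was handed in at about 20 s.

**Placing:** The last overlays from both cameras put the brackets within about 1–2 mm of upright, with the lugs along the channel. The remaining gap between base plate and end is about 5 mm at each end; the camera calibration itself is only good to about 2 mm. In both pictures the near lip hides part of each base plate. That the plates lie flat is inferred from the visible parts, the lug tops and the light floor contact when I set them down.

**Forces and bystanders:** Every force reading the moves reported stayed below about 10 N. In the last side picture the hammer, can and tube offcut, and the yellow and orange look-alikes, stood where they had been. I judged that by eye, and the arm partly hid the yellow one there. No check failed or disagreed.

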